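# Clip the spring probe onto the recording chamber's post

### The job

Push the recording chamber along its dock until it is fully home against the stops. Then press down the thumb plate of the spring-loaded probe so that its hook comes out, slide the probe along its rail with the plate held down until the hook is underneath the chamber's brass terminal post, and let the plate up so that the spring draws the hook up and the hook holds the post. Leave the other things on the bench where they are.

Things in the scene. Friction and masses are not known exactly. Their poses are not given: they have to be found in the camera images.
- dock: Fixed aluminium dock, plate 8 mm thick. Origin on the bench top, straight below the post's middle when the chamber is home. x: the way the chamber is pushed (away from the robot); y: the way the probe slides to the post (robot's left); z up. Two side rails, 73 mm apart, tops 14 mm above the bench, x -179 to -14 mm, guide the chamber until its far face meets two stop blocks at x = -14 mm
- rail_mid (a point): Middle of the probe's rail on the dock: two round bars along the dock's y, 55 mm beyond the dock's origin in x, 66 and 82 mm above the bench, carried by two uprights 96 mm high at y = -120 and +80 mm
- chamber_block (a point): Centre of the recording chamber's aluminium base block: 90 mm along x, 70 mm wide, 24 mm high, loose, about 0.8 kg, standing on the dock plate (underside 8 mm above the bench), a round white-rimmed well on top. x points to the post end. Push on its plain near face, 45 mm behind this point, 8 to 32 mm above the bench. Starts 25 to 60 mm short of home
- post (a point): Middle of the chamber's brass terminal post: a level rod 10 mm in diameter along the chamber's x, standing 28 mm out of the far end, a 14 mm collar on its last 4 mm. 59 mm ahead of chamber_block, 40 mm above the bench. It reads 0 in the dock's x when home
- thumb_plate (a point): Centre of the top face of the probe's grey thumb plate, on the probe's vertical axis, 134 mm above the bench when up; 34 mm along the dock's x, 56 mm along y, with raised edges 5 mm high at both y ends, 48 mm apart. Closed fingertips pressing on it drag the probe along its rail by friction, or push on the raised edges
- hook_pocket (a point): Middle of the hook's pocket, on top of its tongue, 89 mm below the plate's top, moving with it. The steel hook has a shank on the -y side, a tongue 6 mm thick (8 mm wide in x) and a 5 mm lip on the +y end; pocket 16 mm wide, centred on the probe's axis. Up, it is 45 mm above the bench and the post blocks it; fully out, 23 mm, and the lip passes 7 mm under the post
- barrel_foot (a point): Centre of the underside of the probe's grey barrel (30 mm in diameter) above the hook, 49 mm above the bench; it slides with the probe and passes 4 mm over the post
- carriage (a joint): Probe's place on its rail, m: 0 at the end away from the post, 0.070 with its axis over a centred post, 0.095 at the far end; starts between 0 and 0.035. Stays where it is left (friction about 0.4 N)
- plunger (a joint): How far the thumb plate and hook are pressed, m: 0 up, 0.022 fully down. Spring about 2 N when up, 4 N fully down. The lip clears the post above 0.015. About 0.010 when the hook, let up, holds the post; 0 if it missed; 0.015 if its lip is caught under the post
- spare_chamber: spare aluminium chamber block 90 x 70 x 28 mm with a round well but no post, on the bench to the robot's right of the dock; origin under its centre; leave alone
- petri_dish: covered round glass dish, 92 mm across, 15 mm high, left of the dock; origin under its centre; leave alone
- jar: small glass jar with white cap, 54 mm across, 65 mm high, left of the probe rail; origin under its centre; leave alone
- marker: white marker pen 125 x 12 x 12 mm lying beyond the dock; origin under its centre; leave alone
- forceps: steel forceps 120 mm long, 8 mm high, lying left of the dish; origin under the middle; leave alone
There are look-alikes about, which are no part of the job. Leave any pink look-alike of the part that bears chamber_block alone.

How it is judged:
By the outcome, as a careful person would: the job done as asked, in the order asked, and still so for the second after the job is handed in, with the robot touching nothing.
It also fails if it takes over 45 s, if anything falls off the work surface, if the arm or the gripper's body presses on something with over 40 N, if the wrist force passes 120 N, or if a joint passes its speed limit or range.

### The arm

A 7-joint arm with a two-finger parallel gripper is mounted at the origin on the work surface. World frame = base frame: x ahead of the robot, y to its left, z up, the work surface at z = 0. Lengths are in m, angles in rad, forces in N, time in s.
With the tool pointing down it reaches from about 0.4 to 0.875 m from the base axis. Payload 19.3 kg.
Tool frame: the origin (TCP) lies between the finger pads; the fingertips stand ahead of it and the grasp point (between the pads) lies 11 mm behind it (arm.tip_reach is the x of the fingertips in the tool frame, in m); x points along the fingers, y is the direction in which the jaws open and shut, and the axes are right-handed (so a half turn about x gives the same grasp; the last joint's range is limited). The gripper opens to 85 mm and grips with 20 to 120 N. Pads are 22 mm wide; open, the fingers measure 114 mm over their backs; the gripper's body (76 mm by 85 mm) begins 54 mm behind the grasp point. The pads swing forward as they close: fully open they stand 13 mm farther back than shut.
Start: joints at [-1.286, 0.521, -0.036, 1.599, 0.021, 1.021, -0.113], TCP at [0.217, 0.586, 0.239] pointing down, gripper open.
Joint ranges: [-2.91, 2.91], [-0.3, 2.13], [-1.5, 1.42], [0.17, 2.43], [-1.26, 4.41], [0.16, 1.93], [-2.52, 2.52]. Speed limits (rad/s): [1.89, 1.89, 2.39, 2.39, 3.01, 3.01, 3.01].

### API

Orientations are given as a rotation vector (axis times angle).
In Python, from plant import arm gives the robot as it stands. The module is installed in compiled form; this text tells all that it offers.
- The arm moves only by the tool apply_moves, never from a script. Its argument "plan" is a list of rows, each a list of 5 numbers: the gripper's target within -1 to 1 (fully open at 1, half-way at 0, shut at -1), then the shift along the world's x, y, z in cm, then the turn about the world's z in degrees. In form: [[hand, dx, dy, dz, yaw], ...]. A call has 1 to 5 rows; each row shifts and turns the pose as measured when the row begins; what a row does not reach is not made up. A row lasts 1/10 s, in which the tool goes at most 50 mm and 8.59 degrees, less where a joint would pass 70% of its speed; a pose out of reach is approached as far as the arm can. A call is refused whole if a number of a shift passes 5 or a number of a turn 8.59, either way. A call with a gripper value outside its range is refused whole. The fingers move at their own pace and stop on an object; the grip force is fixed at half the most. Time passes only in rows, so rows that do not move let the fingers close. It gives the time, the measured TCP pose, the force and the opening at its end, in the units of the state.
- arm.get_obs(): the state, without advancing time (a new reading comes with each control period).
- arm.snapshot(name): name is "scene" or "top" or "wrist"; returns the picture (480x640x3 uint8, blue, green, red); there is no depth.
- arm.calibration(name): a dict with "fx", "fy", "cx", "cy" (pixels), "rvec" (rotation vector, rad) and "tvec" (3), from world to camera coordinates, as OpenCV has them. Camera axes: x right, y down, z forward; pixel columns grow to the right and rows downward; lengths in m; the calibration is good to about 2 mm. The wrist camera is an equidistant fisheye: a pixel r from the principal point sees the ray r / f radians off the axis. A picture is of the moment at which its call begins: read the wrist's pose just before it. calibration takes no time and is no camera call; for the wrist camera it gives the pose at the moment of the call.
- arm.job_done(): hands the job in, once; it reports no verdict.
The state is a dict: "time": time; "q": joint angles; "dq": joint speeds; "joint_torque": joint torques, N m; "tcp_pos": TCP position; "eef_rot": TCP orientation; "contact_force": force on the tool from outside, world axes, zero at the start; "ft_torque": the same for the moment, N m; "finger_gap": opening from 0.0 (shut) to 1.0 (fully open).
Only numpy, scipy, OpenCV 4.12 (cv2) and the standard library are available. Lean on these libraries where they do the work, as an engineer would, in place of code of your own. Each camera call takes 0.05 s, during which the arm holds its last target.

## Working session

There is one attempt and no reset: what is moved stays moved. The work goes in short steps, Python scripts to look and compute and a tool call to move; the robot and the scene stay as the last step left them, time stands still between calls to the robot, and variables do not carry over. Pictures are saved under pics/ and viewed, and the job is handed in when it is done.

Besides the shell and the picture viewer there is one more tool, called after ">>>" as name([rows], argument=value, ...), one row to a line, values as JSON. apply_moves: Moves the arm, as the interface text tells. Its arguments: {"type":"object","properties":{"plan":{"type":"array","items":{"type":"array","items":{"type":"number"}}}},"required":["plan"]}

```bash
mkdir -p pics; cat > h.py <<'E'
import numpy as np, cv2
from plant import arm
def ray(cal,u,v):
    R=cv2.Rodrigues(np.array(cal["rvec"],float))[0]; t=np.array(cal["tvec"],float).ravel()
    d=np.array([(u-cal["cx"])/cal["fx"],(v-cal["cy"])/cal["fy"],1.0])
    return -R.T@t, R.T@d
def onz(cal,u,v,z):
    o,d=ray(cal,u,v); return o+d*(z-o[2])/d[2]
def proj(cal,P):
    R=cv2.Rodrigues(np.array(cal["rvec"],float))[0]; t=np.array(cal["tvec"],float).ravel()
    p=R@np.array(P,float)+t
    return np.array([cal["cx"]+cal["fx"]*p[0]/p[2],cal["cy"]+cal["fy"]*p[1]/p[2]])
E
python3 - <<'E'
from h import *
for n in ["scene","top"]:
    cv2.imwrite(f"pics/{n}0.png",arm.snapshot(n)); c=arm.calibration(n); print(n,c, ray(c,320,240))
print(arm.get_obs(), arm.tip_reach)
E
```

```text
scene {'fx': 439.0673609935356, 'fy': 439.0673609935356, 'cx': 317.956620983098, 'cy': 238.3370609933587, 'rvec': array([ 0.66326743,  2.69895626, -1.02453058]), 'tvec': array([ 0.4782121 , -0.15239752,  1.08586976])} (array([0.81873651, 0.51349092, 0.70499827]), array([-0.31915541, -0.5805855 , -0.74906362]))
top {'fx': 621.2765395925328, 'fy': 621.2765395925328, 'cx': 313.7216186069262, 'cy': 237.19571583607095, 'rvec': array([ 2.16139414, -2.14525526,  0.16477993]), 'tvec': array([0.05179065, 0.56009716, 1.06765149])} (array([0.40366774, 0.06799237, 1.13520932]), array([ 0.13654455, -0.02098704, -0.99047344]))
{'time': 0.1, 'q': array([-1.28619871,  0.52195595, -0.03632079,  1.59993184,  0.02120999,
        1.02109266, -0.11282479]), 'dq': array([ 0.0026156 , -0.00057348,  0.00131428, -0.0020314 ,  0.00011   ,
        0.00021823,  0.0003768 ]), 'joint_torque': array([ 2.62640344e-03, -9.28473043e+01,  1.98343500e+00, -3.70543671e+01,
        1.80624914e-02,  5.17681488e-03, -2.46373912e-05]), 'tcp_pos': array([0.21706355, 0.58579394, 0.23878926]), 'eef_rot': array([ 0.27763822,  1.55290187, -0.27921249]), 'contact_force': array([-0.16202442, -0.23731512,  0.64567289]), 'ft_torque': array([-0.03129537,  0.04363798, -0.00788794]), 'finger_gap': 1.000055035609233} 0.008
```

View pics/scene0.png

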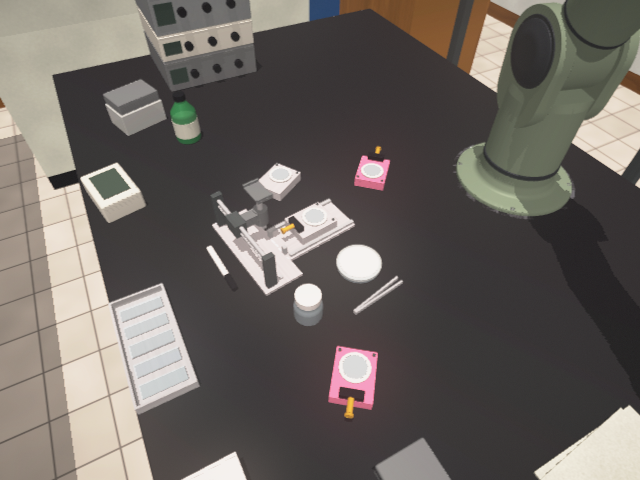

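View pics/top0.png

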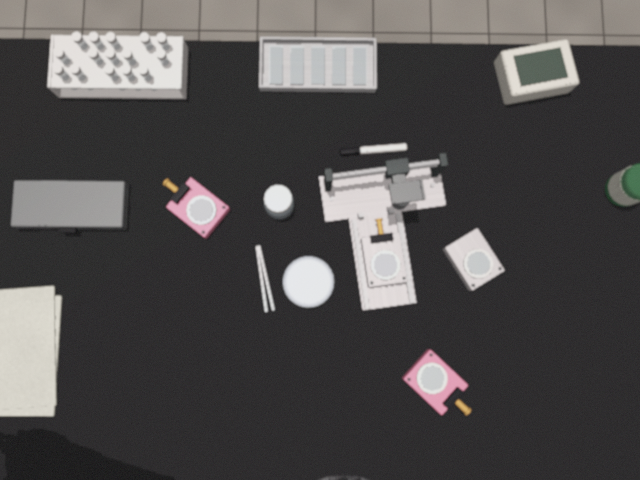

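The scene and top views show these candidates:
- The silver chamber on the dock, top px (385,262), with its brass post at (380,228).
- Pink look-alikes at (200,208) and (433,378), to be left alone.
- The postless spare at (475,260).

The chamber I want is the silver one in the dock. The grey thumb plate is near (405,190).

```bash
python3 - <<'E'
from h import *
a=cv2.imread("pics/top0.png")[140:320,300:470]
cv2.imwrite("pics/topc.png",cv2.resize(a,None,fx=3.3,fy=3.3,interpolation=cv2.INTER_CUBIC))
a=cv2.imread("pics/scene0.png")[170:300,200:370]
cv2.imwrite("pics/scenec.png",cv2.resize(a,None,fx=4.5,fy=4.5,interpolation=cv2.INTER_CUBIC))
E
```

```text
(no output)
```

View pics/topc.png

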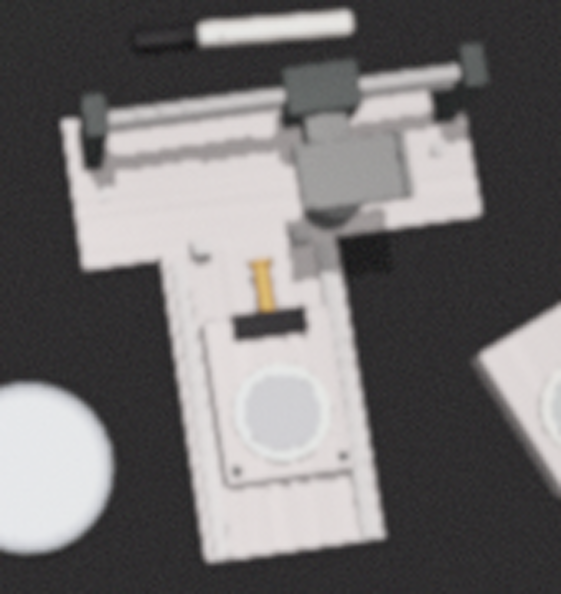

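View pics/scenec.png

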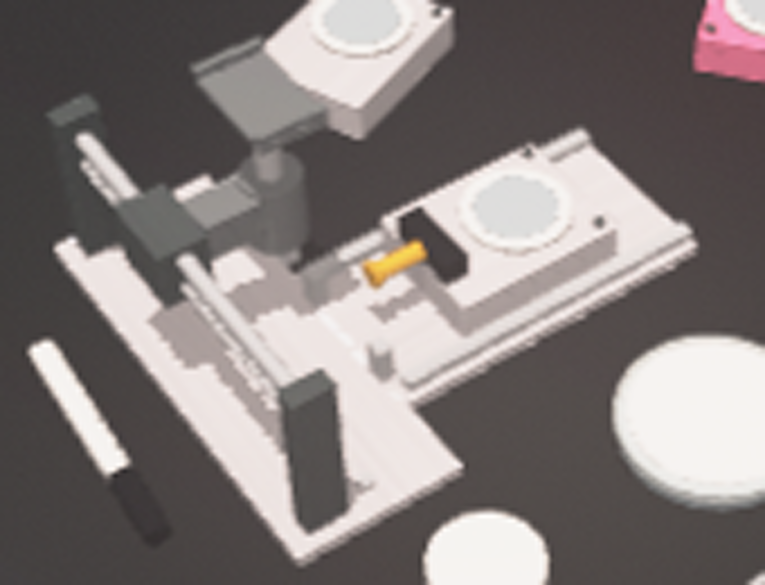

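The crops confirm the silver chamber, with its brass post at crop (263,285). The plate is at (352,168), and the uprights are at (94,102) and (473,62).

```bash
python3 - <<'E'
from h import *
c=arm.calibration("top"); s=arm.calibration("scene")
T=lambda u,v,z: onz(c,300+(u+.5)/3.3-.5,140+(v+.5)/3.3-.5,z)
S=lambda u,v,z: onz(s,200+(u+.5)/4.5-.5,170+(v+.5)/4.5-.5,z)
L=T(94,102,.096);R=T(474,62,.096)
L2=S(305,388,.096);R2=S(75,108,.096)
for l,r in((L,R),(L2,R2)):
    d=(l-r)[:2]; print("upr",l,r,np.linalg.norm(d)); ey=d/np.linalg.norm(d); ex=np.array([ey[1],-ey[0]])
    O=r[:2]+.12*ey-.055*ex; print("O",O,"yaw",np.degrees(np.arctan2(ex[1],ex[0])))
def loc(P): return (np.array([ex@(P[:2]-O),ey@(P[:2]-O)])*1000).round(1)
l,r=L,R
d=(l-r)[:2];ey=d/np.linalg.norm(d); ex=np.array([ey[1],-ey[0]]);O=r[:2]+.12*ey-.055*ex
P={"plNL":T(207,562,.008),"plNR":T(385,540,.008),"chNL":T(229,487,.032),"chNR":T(352,470,.032),"chFL":T(206,322,.032),"well":T(283,411,.032),"wellS":S(515,208,.032),
"posttip":T(260,262,.045),"postbase":T(267,312,.045),"posttipS":S(375,272,.040),"plateC":T(355,166,.134),"pl1":T(297,143,.139),"pl2":T(400,132,.139),"pl3":T(410,197,.139),"pl4":T(304,208,.139),
"plS":S(262,97,.134)}
for k,v in P.items(): print(k,v.round(4),loc(v))
o=arm.get_obs(); print(cv2.Rodrigues(o["eef_rot"])[0].round(3))
E
```

```text
upr [0.66735028 0.03263468 0.096     ] [ 0.69072009 -0.1660037   0.096     ] 0.20000838895720655
O [ 0.62207553 -0.0532521 ] yaw 6.710004272598163
upr [0.66076615 0.03159074 0.096     ] [ 0.68774623 -0.16701321  0.096     ] 0.2004281760131335
O [ 0.61709335 -0.05550908] yaw 7.736197555935798
plNL [ 0.4323 -0.033   0.008 ] [-186.1   42.3]
plNR [ 0.4449 -0.1308  0.008 ] [-185.   -56.3]
chNL [ 0.4718 -0.0429  0.032 ] [-148.    27.8]
chNR [ 0.4815 -0.1093  0.032 ] [-146.2  -39.3]
chFL [ 0.5614 -0.0309  0.032 ] [-57.6  29.3]
well [ 0.5131 -0.0724  0.032 ] [-110.4   -6.3]
wellS [ 0.5108 -0.0753  0.032 ] [-113.1   -8.9]
posttip [ 0.5925 -0.0591  0.045 ] [-30.   -2.3]
postbase [ 0.5653 -0.0626  0.045 ] [-57.5  -2.7]
posttipS [ 0.5904 -0.0612  0.04  ] [-32.4  -4.2]
plateC [ 0.6262 -0.0966  0.134 ] [ -1.  -43.6]
pl1 [ 0.6365 -0.067   0.139 ] [ 12.7 -15.4]
pl2 [ 0.6426 -0.1185  0.139 ] [ 12.7 -67.2]
pl3 [ 0.6096 -0.1229  0.139 ] [-20.5 -67.7]
pl4 [ 0.6036 -0.0702  0.139 ] [-20.4 -14.6]
plS [ 0.6228 -0.0947  0.134 ] [ -4.1 -41.2]
[[-0.     0.347  0.938]
 [-0.001  0.938 -0.347]
 [-1.    -0.001  0.   ]]
```

>>> apply_moves([
  [-1,1.6,-4.7,0,7],
  [-1,1.6,-4.7,0,7],
  [-1,1.6,-4.7,0,7],
  [-1,1.6,-4.7,0,7],
  [-1,1.6,-4.7,0,0],
])

```text
time: 0.6
tcp_pos: [0.2931, 0.3503, 0.2358]
eef_rot: [-0.13, 1.569, 0.125]
contact_force: [1.3, 0.2, 1.1]
finger_gap: 0.149
```

>>> apply_moves([
  [-1,1.6,-4.7,0,0],
  [-1,1.6,-4.7,0,0],
  [-1,1.6,-4.7,0,0],
  [-1,1.6,-4.7,0,0],
  [-1,1.6,-4.7,0,0],
])

```text
time: 1.1
tcp_pos: [0.3712, 0.1129, 0.2359]
eef_rot: [-0.131, 1.569, 0.126]
contact_force: [2.1, 0.4, -0.5]
finger_gap: -0.0
```

>>> apply_moves([
  [-1,1.9,-4.6,0,-2],
  [-1,1.9,-4.6,0,0],
  [-1,1.9,-4.6,0,0],
  [-1,1.7,-4.6,0,0],
  [-1,0,-0.9,-3,0],
])

```text
time: 1.6
tcp_pos: [0.4464, -0.0875, 0.2083]
eef_rot: [-0.1, 1.563, 0.093]
contact_force: [0.7, 1.3, -1.2]
finger_gap: 0.0
```

```bash
python3 - <<'E'
from h import *
o=arm.get_obs();print(o["tcp_pos"],o["dq"].round(3),cv2.Rodrigues(o["eef_rot"])[0].round(3))
a=arm.snapshot("top")[140:350,290:480];cv2.imwrite("pics/t1.png",cv2.resize(a,None,fx=2.8,fy=2.8,interpolation=cv2.INTER_CUBIC))
cv2.imwrite("pics/w1.png",arm.snapshot("wrist"))
E
```

```text
[ 0.44639623 -0.08750694  0.20829326] [ 0.238  0.519 -0.081  0.387 -0.188 -0.837  0.334] [[ 0.006 -0.123  0.992]
 [-0.004  0.992  0.123]
 [-1.    -0.005  0.005]]
```

View pics/w1.png

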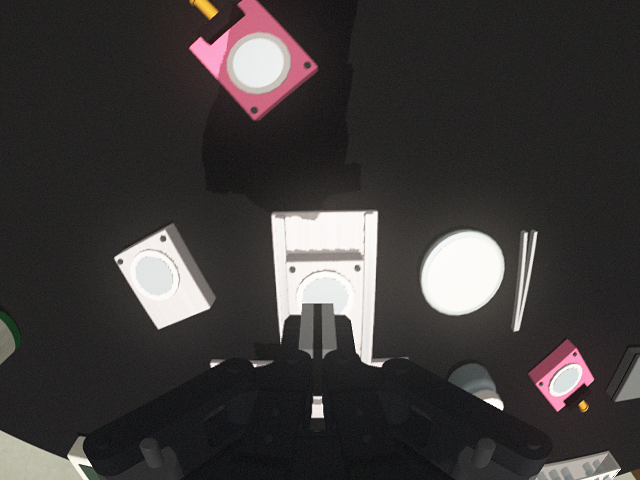

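View pics/t1.png

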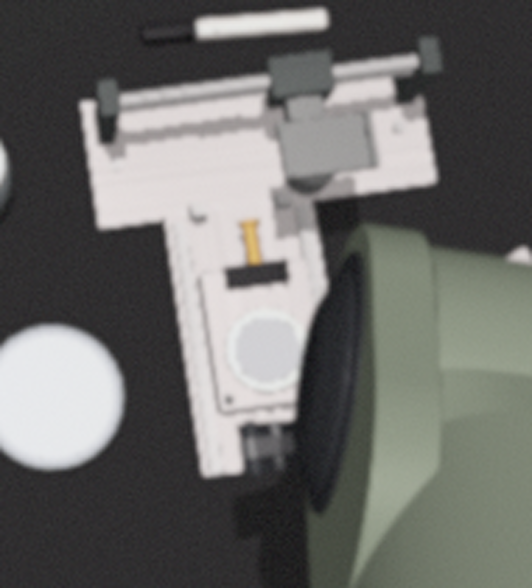

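The wrist view shows the closed jaws aligned with the dock, just nearer the robot than the chamber's near edge. Next I go down behind it.

>>> apply_moves([
  [-1,-0.2,0.7,-4,0],
  [-1,0,0,-4.5,0],
  [-1,0,0,-4.5,0],
  [-1,0,0,-3,0],
  [-1,0,0,-0.5,0],
])

```text
time: 2.2
tcp_pos: [0.4417, -0.0727, 0.0375]
eef_rot: [-0.101, 1.568, 0.101]
contact_force: [1.5, 0.7, 0.5]
finger_gap: -0.003
```

>>> apply_moves([
  [-1,0,-0.8,-0.6,0],
  [-1,0,0,-0.5,0],
  [-1,0,0,0,0],
])

```text
time: 2.5
tcp_pos: [0.4431, -0.0803, 0.0284]
eef_rot: [-0.101, 1.566, 0.102]
contact_force: [0.6, 1.2, -0.4]
finger_gap: 0.004
```

```bash
python3 - <<'E'
from h import *
o=arm.get_obs();print(o["tcp_pos"],o["contact_force"])
cv2.imwrite("pics/w2.png",arm.snapshot("wrist"))
E
```

```text
[ 0.44314151 -0.08031157  0.02840472] [ 0.64966281  1.20773417 -0.39816715]
```

View pics/w2.png

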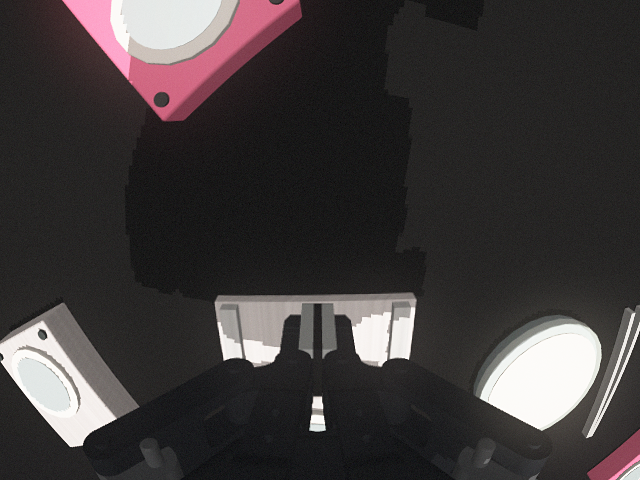

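The fingers sit centred between the rails behind the chamber. Now I push along dock x.

>>> apply_moves([
  [-1,1,0.13,0,0],
  [-1,1,0.13,0,0],
  [-1,1,0.13,0,0],
  [-1,1,0.13,0,0],
])

```text
time: 2.95
tcp_pos: [0.486, -0.0747, 0.0309]
eef_rot: [-0.101, 1.565, 0.102]
contact_force: [-4.2, -0.3, -3.2]
finger_gap: -0.001
```

>>> apply_moves([
  [-1,0.7,0.1,-0.2,0],
  [-1,0.7,0.1,-0.1,0],
  [-1,0.5,0.06,0,0],
])

```text
time: 3.25
tcp_pos: [0.5042, -0.0719, 0.0275]
eef_rot: [-0.101, 1.572, 0.102]
contact_force: [-13.7, -1.0, 11.1]
finger_gap: -0.0
```

>>> apply_moves([
  [-1,0.4,0.05,0,0],
  [-1,0.3,0.04,0,0],
])

```text
time: 3.45
tcp_pos: [0.5043, -0.0718, 0.0265]
eef_rot: [-0.099, 1.589, 0.102]
contact_force: [-20.3, -2.5, 14.7]
finger_gap: 0.003
```

The chamber has stopped moving and the force is rising at the predicted home (0.505). I back off and check.

>>> apply_moves([
  [-1,-1.5,-0.2,0.2,0],
  [-1,-2,-0.26,0.5,0],
  [-1,-1,-0.2,4,0],
  [-1,0,0,5,0],
  [-1,0,0,5,0],
])

```text
time: 3.95
tcp_pos: [0.4579, -0.0778, 0.1725]
eef_rot: [-0.1, 1.598, 0.103]
contact_force: [0.4, 0.5, 0.1]
finger_gap: 0.001
```

```bash
python3 - <<'E'
from h import *
o=arm.get_obs();print(o["tcp_pos"],o["contact_force"])
a=arm.snapshot("top")[140:320,300:470];cv2.imwrite("pics/t2.png",cv2.resize(a,None,fx=3.3,fy=3.3,interpolation=cv2.INTER_CUBIC))
a=arm.snapshot("scene")[170:300,200:370];cv2.imwrite("pics/s2.png",cv2.resize(a,None,fx=4.5,fy=4.5,interpolation=cv2.INTER_CUBIC))
E
```

```text
[ 0.4579212  -0.07778525  0.17254236] [0.43520382 0.48335474 0.07855648]
```

View pics/t2.png

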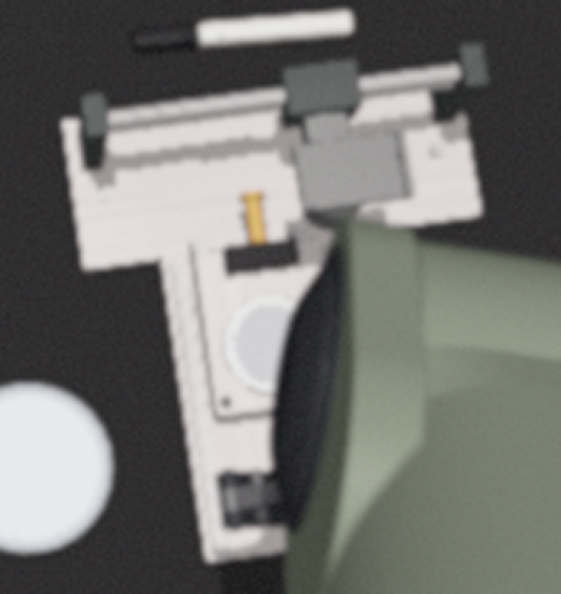

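View pics/s2.png

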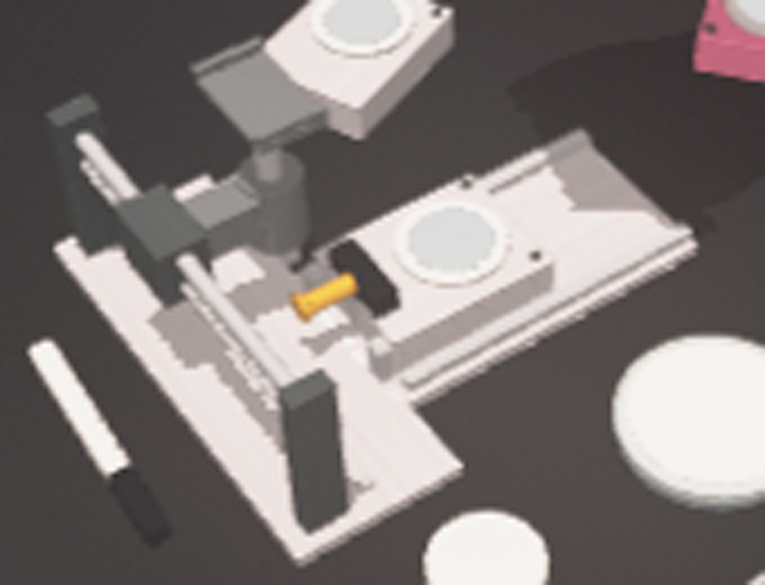

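The chamber's far face now touches the stop block at scene crop (378,355). The post's tip is at top crop (252,192), and the probe hasn't moved. Next I measure the post against the plate.

```bash
python3 - <<'E'
from h import *
c=arm.calibration("top"); s=arm.calibration("scene")
T=lambda u,v,z: onz(c,300+(u+.5)/3.3-.5,140+(v+.5)/3.3-.5,z)
S=lambda u,v,z: onz(s,200+(u+.5)/4.5-.5,170+(v+.5)/4.5-.5,z)
O=np.array([.6193,-.0546])
for yaw in (7,8):
    y=np.radians(yaw);ex=np.array([np.cos(y),np.sin(y)]);ey=np.array([-ex[1],ex[0]])
    print(yaw)
    for k,P in {"tip":T(252,193,.044),"base":T(258,242,.042),"tipS":S(300,306,.040),"baseS":S(352,284,.040),
    "p1":T(297,143,.139),"p2":T(402,132,.139),"p3":T(410,197,.139),"p4":T(304,208,.139),
    "q1":S(196,72,.139),"q2":S(262,40,.139),"q3":S(328,107,.139),"q4":S(262,144,.139)}.items():
        print(k,P[:2].round(4),(np.array([ex@(P[:2]-O),ey@(P[:2]-O)])*1000).round(1))
a=cv2.imread("pics/scene0.png")[175:215,235:300]
cv2.imwrite("pics/plS.png",cv2.resize(a,None,fx=12,fy=12,interpolation=cv2.INTER_CUBIC))
a=cv2.imread("pics/top0.png")[170:215,380:435]
cv2.imwrite("pics/plT.png",cv2.resize(a,None,fx=12,fy=12,interpolation=cv2.INTER_CUBIC))
E
```

```text
7
tip [ 0.6307 -0.0552] [11.2 -1.9]
base [ 0.604  -0.0584] [-15.6  -1.9]
tipS [ 0.6292 -0.0577] [ 9.4 -4.3]
baseS [ 0.6028 -0.0592] [-16.9  -2.6]
p1 [ 0.6365 -0.067 ] [ 15.5 -14.4]
p2 [ 0.6426 -0.1195] [ 15.2 -67.3]
p3 [ 0.6096 -0.1229] [-17.9 -66.6]
p4 [ 0.6036 -0.0702] [-17.5 -13.5]
q1 [ 0.6435 -0.117 ] [ 16.4 -64.9]
q2 [ 0.6103 -0.1234] [-17.3 -67.2]
q3 [ 0.6022 -0.0709] [-18.9 -14.1]
q4 [ 0.6356 -0.0627] [ 15.2 -10. ]
8
tip [ 0.6307 -0.0552] [11.2 -2.1]
base [ 0.604  -0.0584] [-15.6  -1.7]
tipS [ 0.6292 -0.0577] [ 9.3 -4.5]
baseS [ 0.6028 -0.0592] [-17.   -2.3]
p1 [ 0.6365 -0.067 ] [ 15.3 -14.7]
p2 [ 0.6426 -0.1195] [ 14.  -67.5]
p3 [ 0.6096 -0.1229] [-19.1 -66.3]
p4 [ 0.6036 -0.0702] [-17.7 -13.2]
q1 [ 0.6435 -0.117 ] [ 15.3 -65.2]
q2 [ 0.6103 -0.1234] [-18.5 -66.9]
q3 [ 0.6022 -0.0709] [-19.2 -13.7]
q4 [ 0.6356 -0.0627] [ 15.1 -10.3]
```

View pics/plS.png

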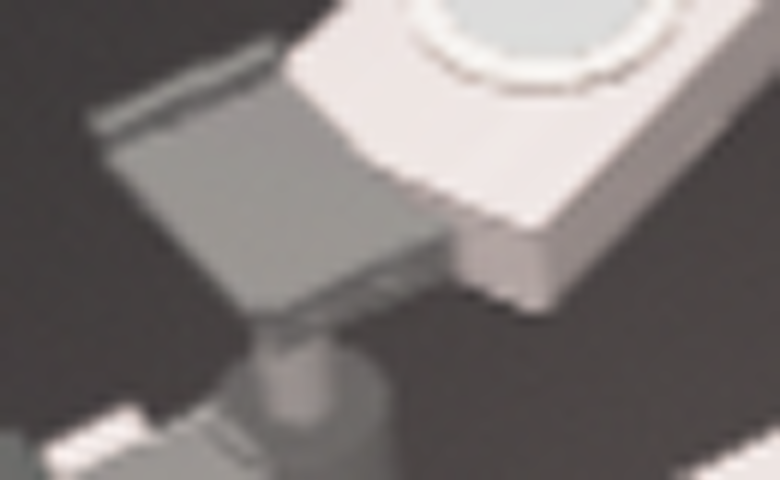

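View pics/plT.png

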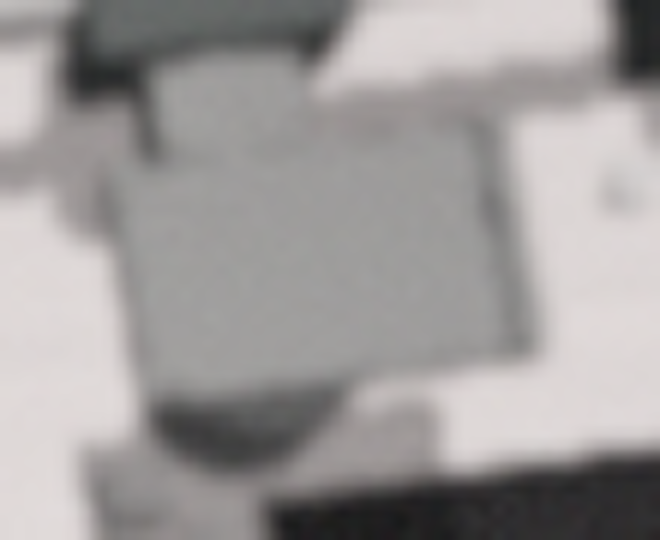

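Plate centre is about (0.623, -0.0945), dock y about -40 mm. The post is at y about -2, so the slide is about 38 mm. I move over the plate.

>>> apply_moves([
  [-1,2,-0.3,3,0],
  [-1,4.5,-0.5,0,0],
  [-1,4.5,-0.5,0,0],
  [-1,4,-0.5,0,0],
  [-1,1,0,0,0],
])

```text
time: 4.55
tcp_pos: [0.6304, -0.0952, 0.2117]
eef_rot: [-0.102, 1.578, 0.104]
contact_force: [-1.9, -0.2, -1.3]
finger_gap: -0.001
```

>>> apply_moves([
  [-1,0,0,0,0],
])

```text
time: 4.65
tcp_pos: [0.6321, -0.0949, 0.211]
eef_rot: [-0.103, 1.578, 0.104]
contact_force: [-0.3, 0.8, -0.2]
finger_gap: -0.001
```

>>> apply_moves([
  [-1,-0.9,0,-2.5,0],
  [-1,0,0,-2,0],
  [-1,0,0,0,0],
])

```text
time: 4.95
tcp_pos: [0.6226, -0.0944, 0.1649]
eef_rot: [-0.103, 1.577, 0.104]
contact_force: [-0.5, -1.3, -0.4]
finger_gap: 0.0
```

```bash
python3 - <<'E'
from h import *
o=arm.get_obs();print(o["tcp_pos"],o["contact_force"],cv2.Rodrigues(o["eef_rot"])[0].round(3))
a=arm.snapshot("scene")[120:300,180:370];cv2.imwrite("pics/s3.png",cv2.resize(a,None,fx=3.3,fy=3.3,interpolation=cv2.INTER_CUBIC))
cv2.imwrite("pics/w3.png",arm.snapshot("wrist"))
E
```

```text
[ 0.62263189 -0.09436634  0.16485176] [-0.51481567 -1.29001845 -0.44084285] [[-0.008 -0.132  0.991]
 [ 0.     0.991  0.132]
 [-1.     0.001 -0.008]]
```

View pics/s3.png

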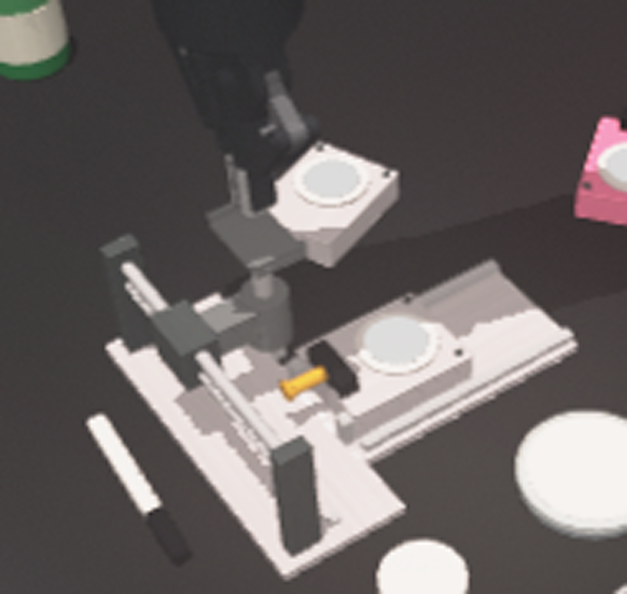

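View pics/w3.png

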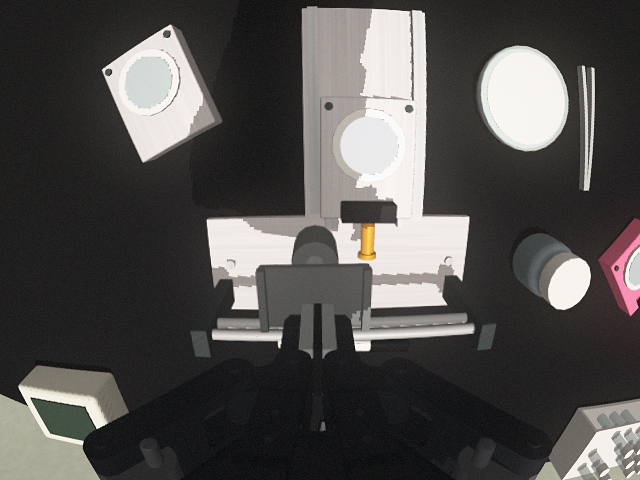

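Fingers are centred over the plate: its edges are at wrist px 258 and 371, the fingers at 317. The post is at (367,240). Now I press.

>>> apply_moves([
  [-1,0,0,-1.5,0],
  [-1,0,0,-1,0],
  [-1,0,0,-0.7,0],
  [-1,0,0,-0.5,0],
])

```text
time: 5.45
tcp_pos: [0.6253, -0.0948, 0.1313]
eef_rot: [-0.104, 1.569, 0.103]
contact_force: [-0.4, 0.1, 2.7]
finger_gap: -0.004
```

>>> apply_moves([
  [-1,-0.1,0,-0.5,0],
  [-1,0,0,-0.4,0],
  [-1,0,0,-0.1,0],
])

```text
time: 5.75
tcp_pos: [0.6248, -0.0948, 0.1206]
eef_rot: [-0.104, 1.568, 0.103]
contact_force: [-0.1, 0.5, 2.9]
finger_gap: 0.0
```

```bash
cat > look.py <<'E'
import sys
from h import *
k=sys.argv[1]
o=arm.get_obs();print(o["tcp_pos"],o["contact_force"].round(1))
a=arm.snapshot("scene")[160:300,200:350];w=arm.snapshot("wrist")[180:380,180:490]
cv2.imwrite(f"pics/s{k}.png",cv2.resize(a,None,fx=4,fy=4,interpolation=cv2.INTER_CUBIC))
cv2.imwrite(f"pics/w{k}.png",cv2.resize(w,None,fx=2.5,fy=2.5,interpolation=cv2.INTER_CUBIC))
E
python3 look.py 4
```

```text
[ 0.62477584 -0.0948454   0.12060919] [-0.1  0.5  2.9]
```

View pics/s4.png

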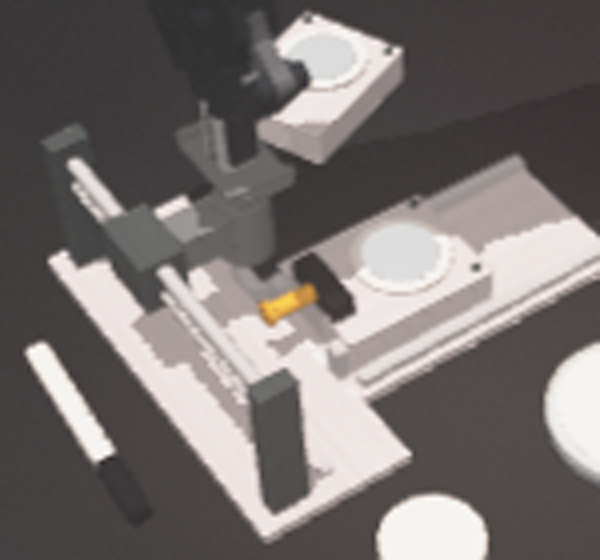

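View pics/w4.png

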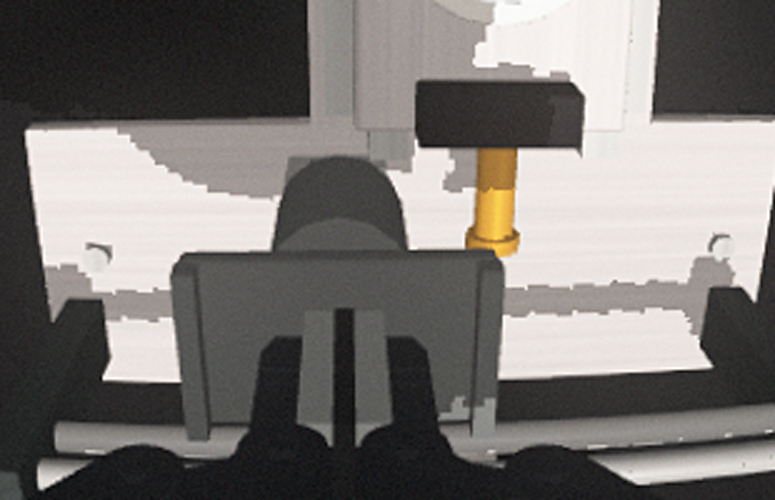

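The plate is down and the barrel sits left of the post. I slide along dock y.

>>> apply_moves([
  [-1,-0.1,0.7,-0.1,0],
  [-1,-0.1,0.7,-0.05,0],
  [-1,-0.1,0.7,-0.05,0],
])

```text
time: 6.15
tcp_pos: [0.6218, -0.0738, 0.12]
eef_rot: [-0.103, 1.567, 0.101]
contact_force: [-3.3, -1.8, 11.4]
finger_gap: -0.001
```

```bash
python3 look.py 5
```

```text
[ 0.62180272 -0.07379223  0.11995535] [-3.3 -1.8 11.4]
```

View pics/w5.png

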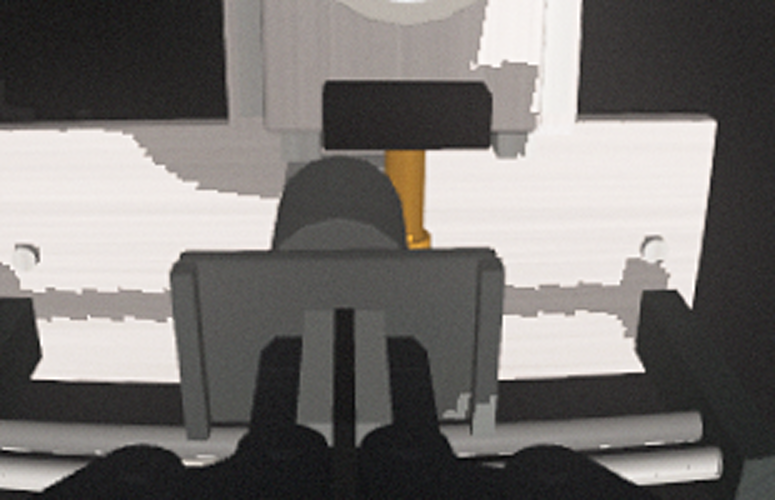

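View pics/s5.png

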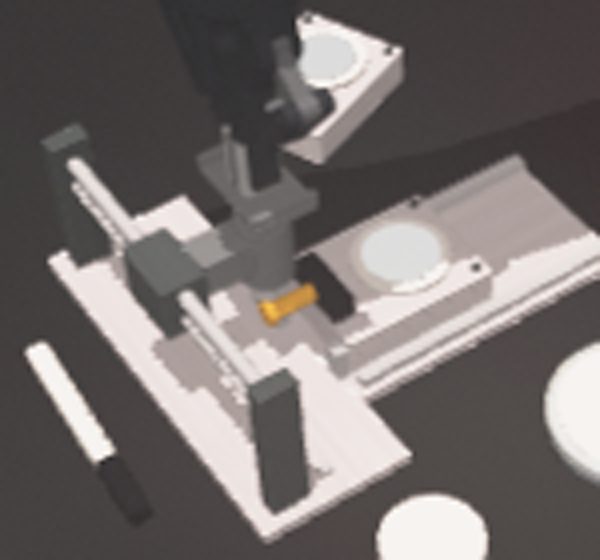

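The probe follows without slipping. In the wrist view, the post is about 64 px (15 mm) from the barrel axis. I continue 10 mm, then look.

>>> apply_moves([
  [-1,-0.07,0.5,0,0],
  [-1,-0.07,0.5,0,0],
  [-1,0,0,0,0],
])

```text
time: 6.55
tcp_pos: [0.6198, -0.0605, 0.1205]
eef_rot: [-0.104, 1.567, 0.104]
contact_force: [-0.5, -0.2, 4.4]
finger_gap: -0.004
```

```bash
python3 look.py 6
```

```text
[ 0.61976072 -0.06048139  0.12047032] [-0.5 -0.2  4.4]
```

View pics/w6.png

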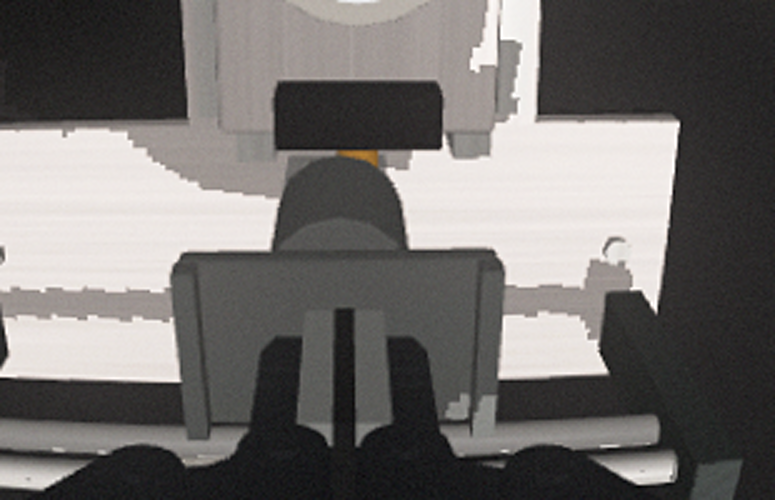

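View pics/s6.png

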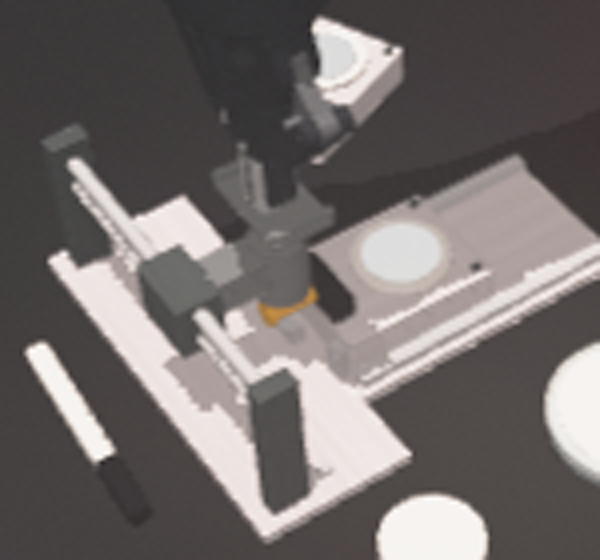

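The wrist view puts the post centre at about col 358 and the barrel axis at 340, so roughly 4 mm remains. The scene view shows the hook tongue already under the post at (295,327).

>>> apply_moves([
  [-1,-0.05,0.35,0,0],
  [-1,0,0,0,0],
])

```text
time: 6.85
tcp_pos: [0.6194, -0.0577, 0.1204]
eef_rot: [-0.104, 1.567, 0.103]
contact_force: [-0.3, -0.1, 3.2]
finger_gap: -0.002
```

```bash
python3 look.py 7; python3 - <<'E'
import cv2
a=cv2.imread('pics/w7.png')[60:280,230:480];cv2.imwrite('pics/w7c.png',cv2.resize(a,None,fx=2.6,fy=2.6))
E
```

```text
[ 0.61935779 -0.05772239  0.12042846] [-0.3 -0.1  3.2]
```

View pics/w7c.png

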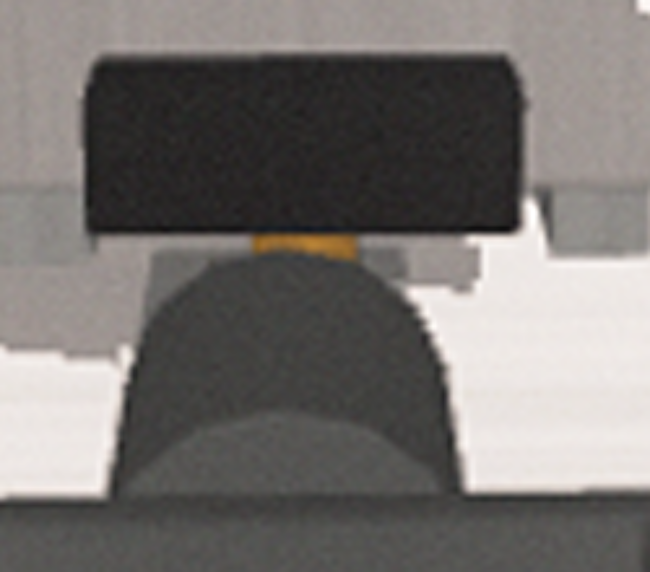

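View pics/s7.png

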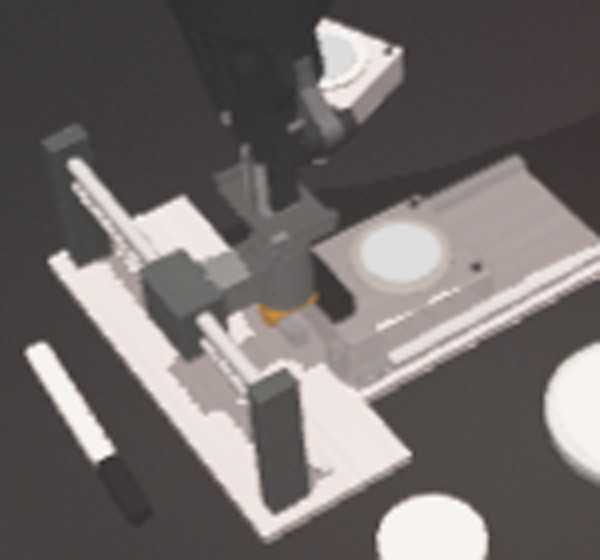

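The post is still about 1.7 mm to the left (crop cols 305 vs 286). One small correction is needed.

>>> apply_moves([
  [-1,-0.03,0.2,0,0],
  [-1,0,0,0,0],
])

```text
time: 7.15
tcp_pos: [0.6191, -0.0564, 0.1204]
eef_rot: [-0.104, 1.567, 0.102]
contact_force: [-0.8, 0.3, 3.9]
finger_gap: -0.001
```

```bash
python3 look.py 8; python3 - <<'E'
import cv2
a=cv2.imread('pics/w8.png')[60:280,230:480];cv2.imwrite('pics/w8c.png',cv2.resize(a,None,fx=2.6,fy=2.6))
E
```

```text
[ 0.61914956 -0.05642235  0.12044278] [-0.8  0.3  3.9]
```

View pics/w8c.png

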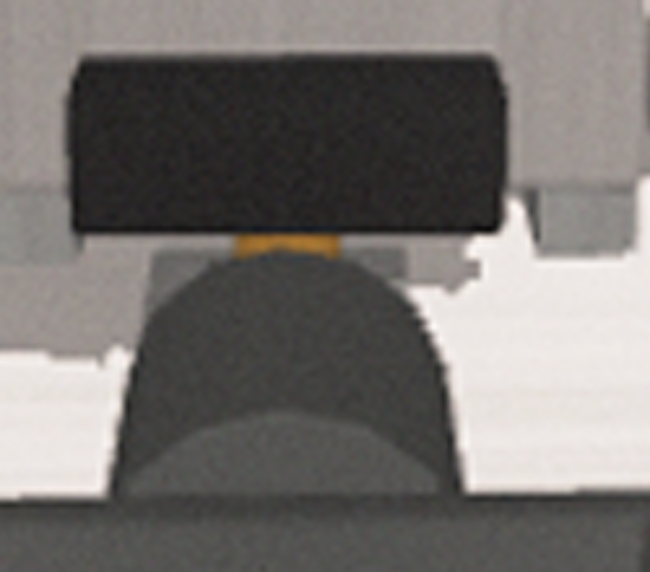

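Centred now (post 288, barrel 286). I let the plate up slowly, straight up.

>>> apply_moves([
  [-1,0,0,0.4,0],
  [-1,0,0,0.4,0],
  [-1,0,0,0.4,0],
  [-1,0,0,0.5,0],
  [-1,0,0,0.5,0],
])

```text
time: 7.75
tcp_pos: [0.6189, -0.0567, 0.1437]
eef_rot: [-0.103, 1.568, 0.102]
contact_force: [0.8, -0.4, 0.6]
finger_gap: -0.001
```

>>> apply_moves([
  [-1,0,0,1.5,0],
  [-1,0,0,3,0],
  [-1,0,0,4,0],
  [-1,-2,0,4,0],
  [-1,-4,0,3,0],
])

```text
time: 8.25
tcp_pos: [0.5576, -0.0563, 0.3004]
eef_rot: [-0.104, 1.574, 0.102]
contact_force: [-0.5, -0.0, 0.9]
finger_gap: 0.0
```

>>> apply_moves([
  [-1,-4,0,1,0],
  [-1,-4,-2,0,0],
  [-1,-2,-2,0,0],
])

```text
time: 8.55
tcp_pos: [0.4536, -0.0954, 0.3155]
eef_rot: [-0.106, 1.567, 0.106]
contact_force: [0.9, -0.7, 0.8]
finger_gap: -0.002
```

```bash
python3 look.py 9; python3 - <<'E'
from h import *
a=arm.snapshot("top")[140:320,300:470];cv2.imwrite("pics/t9.png",cv2.resize(a,None,fx=3.3,fy=3.3,interpolation=cv2.INTER_CUBIC))
E
```

```text
[ 0.45364676 -0.09539296  0.315491  ] [ 0.9 -0.7  0.8]
```

View pics/s9.png

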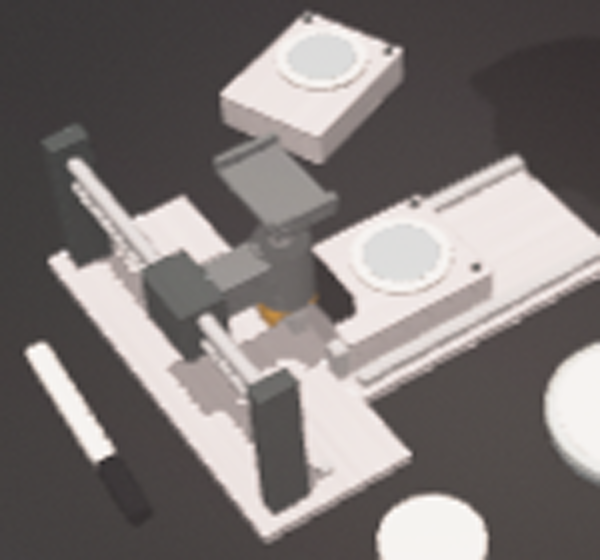

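View pics/t9.png

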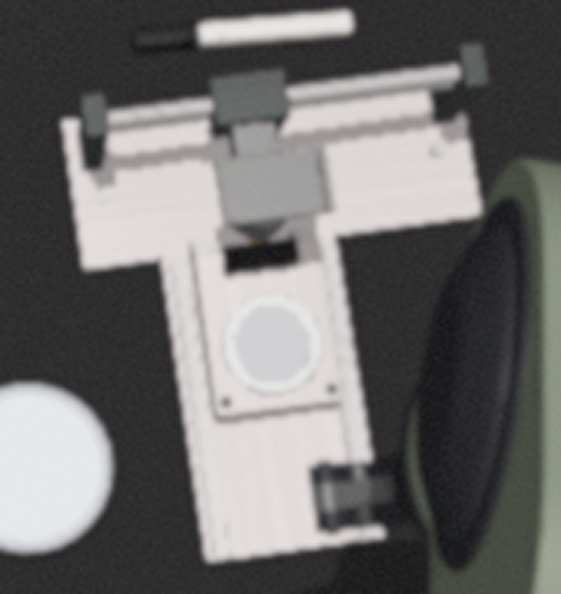

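View pics/w9.png

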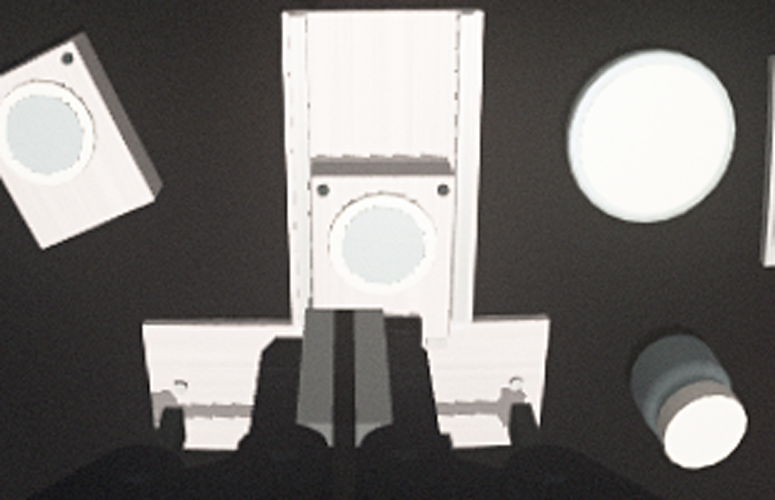

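```bash
python3 - <<'E'
from h import *
c=arm.calibration("top"); s=arm.calibration("scene")
I=arm.snapshot("scene");J=arm.snapshot("top")
cv2.imwrite("pics/a1.png",cv2.resize(I[190:255,245:305],None,fx=9,fy=9,interpolation=cv2.INTER_CUBIC))
cv2.imwrite("pics/a2.png",cv2.resize(J[175:225,355:410],None,fx=11,fy=11,interpolation=cv2.INTER_CUBIC))
E
```

View pics/a1.png

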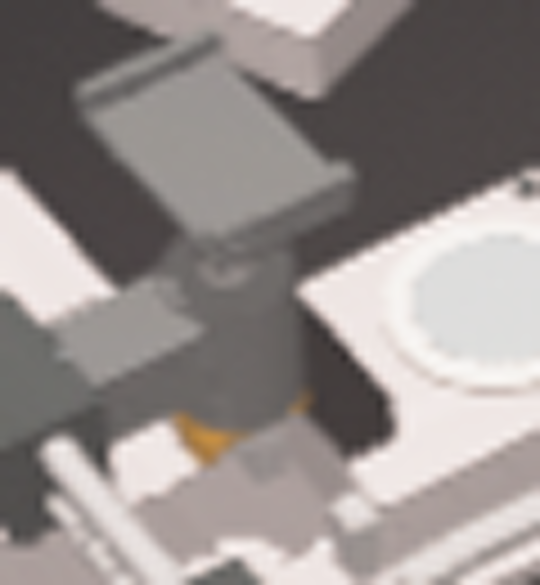

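View pics/a2.png

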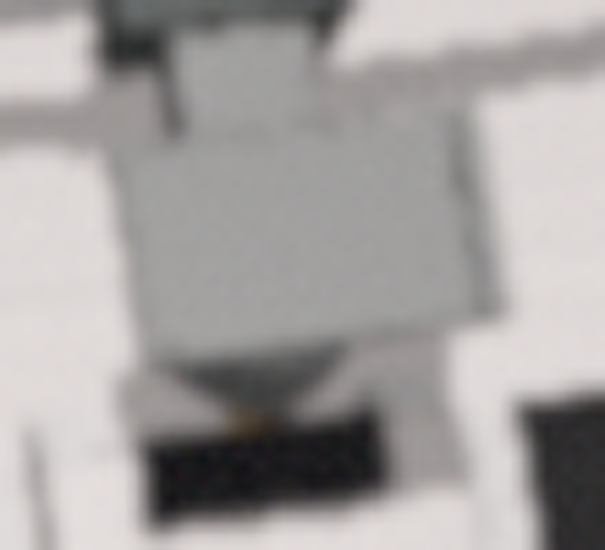

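```bash
python3 - <<'E'
from h import *
c=arm.calibration("top"); s=arm.calibration("scene")
def tri(a,b):
    (o1,d1),(o2,d2)=ray(c,*a),ray(s,*b); d1/=np.linalg.norm(d1);d2/=np.linalg.norm(d2)
    A=np.stack([d1,-d2],1);k=np.linalg.lstsq(A,o2-o1,rcond=None)[0]
    p,q=o1+k[0]*d1,o2+k[1]*d2; return (p+q)/2,np.linalg.norm(p-q)
f=lambda u,v,ox,oy,k:(ox+(u+.5)/k-.5,oy+(v+.5)/k-.5)
print("start");
for t,q in [((490,125),(88,120)),((535,350),(275,40)),((150,400),(450,235))]: print(tri(f(*t,380,170,12),f(*q,235,175,12)))
print("now")
for t,q in [((465,100),(78,92)),((500,315),(215,38)),((150,362),(352,175))]: print(tri(f(*t,355,175,11),f(*q,245,190,9)))
# predicted scene vertical shift for plunger 10 vs 15 vs 0 at the near +y corner
p,_=tri(f(150,362,355,175,11),f(352,175,245,190,9))
P=onz(c,*f(150,362,355,175,11),.129)
for h in (.139,.129,.124): print(h,proj(s,onz(c,*f(150,362,355,175,11),h)).round(1))
print("obs",f(352,175,245,190,9))
E
```

```text
start
(array([ 0.64350084, -0.11853971,  0.13989367]), np.float64(0.0037122856342023214))
(array([ 0.6106435 , -0.12318184,  0.14079299]), np.float64(0.0007748471127607779))
(array([ 0.60342882, -0.07073339,  0.13775296]), np.float64(0.00017358962331121707))
now
(array([ 0.63809717, -0.08046258,  0.12968666]), np.float64(0.0009728772560338798))
(array([ 0.60519673, -0.08541384,  0.1273884 ]), np.float64(3.3536205469882386e-05))
(array([ 0.59724312, -0.03252314,  0.12879925]), np.float64(1.893416972994269e-05))
0.139 [284.6 205.1]
0.129 [283.7 208.9]
0.124 [283.2 210.8]
obs (283.6666666666667, 209.0)
```

The triangulated plate edges dropped from 139.5 to 128.6 mm, so the plunger is at about 0.011 m. That matches "hook holds the post" (about 0.010), not missed (0) or lip caught (0.015). The chamber is still home and the arm is clear.

```bash
python3 -c "
from plant import arm
print(arm.job_done(), arm.get_obs()['time'])"
```

```text
the job is handed in; nothing more can be done
the job is handed in; nothing more can be done
```

The job is handed in: the chamber is home against its stops, and the checks show the probe's hook holding the brass post. It took about 9 s of the 45 s allowed.

- **Chamber:** I pushed the silver chamber until it stopped, with the force rising to about 20 N at the expected home position. The scene picture showed its far face against the stop block, and it had not shifted by the last look.
- **Probe:** I pressed the thumb plate about 21 mm, slid the probe about 38 mm and centred it on the post by the wrist camera, to well under 1 mm. Then I let the plate up straight.
- **Hook:** Triangulating the plate from two views put the plunger at about 0.011 m (my corner picks scatter by 1–2 mm). That matches a held post (0.010) rather than a miss (0) or a caught lip (0.015). The hook's grip itself was hidden behind the barrel in the final views, so this rests on the plate height.
- **Clearance:** At hand-in the arm was clear, with wrist force near zero. It never came near the other objects, and those visible in the last pictures looked undisturbed; I did not measure them.

No check failed. My two camera-based estimates of the last stretch of the slide differed by about 2 mm, and the wrist view settled it.

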